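# Seat a carving blank in the hold-down jig and clamp it

### The arm

A 7-joint arm with a two-finger parallel gripper is mounted at the origin on a cart in front of the work surface, level with it; the furniture and walls round the work are solid. World frame = base frame: x ahead of the robot, y to its left, z up, the work surface at z = 0. Lengths are in mm, angles in rad, forces in N, time in s.
With the tool pointing down it reaches from about 350 to 775 mm from the base axis. Payload 3.1 kg.
Tool frame: the origin (TCP) lies on the front face of the gripper's body, between the roots of the fingers; the fingertips stand 73 mm ahead of it and the grasp point (between the pads) lies 54 mm ahead of it (env.grasp_offset is the distance from the TCP to the grasp point, in mm); z points along the fingers, y is the line along which they close (so a half turn about z gives the same grasp; the last joint's range is limited). The gripper opens to 85 mm and grips with 20 to 120 N. Pads are 22 mm wide; open, the fingers measure 114 mm over their backs; the gripper's body (76 mm by 85 mm) begins 54 mm behind the grasp point. The pads swing forward as they close: fully open they stand 13 mm farther back than shut.
Start: joints at [-1.331, 0.311, 0.014, 1.512, -0.004, 1.319, -0.027], TCP at [152.917, 528.329, 303.904] pointing down, gripper open.
Joint ranges: [-2.7, 2.7], [-0.3, 1.91], [-1.27, 1.3], [0.12, 2.57], [-1.44, 4.58], [0.2, 2.03], [-3.05, 3.05]. Speed limits (rad/s): [2.79, 2.79, 3.14, 3.14, 3.14, 3.14, 3.14].

### API

Orientations are given as a 3x3 rotation matrix whose columns are the frame's x, y, z axes.
In Python, from bench import env gives the robot as it stands.
- The arm moves only by the tool send_rows, never from a script. Its argument "steps" is a list of rows, each an object of numbers: "tx", "ty", "tz": the shift along the tool's x, y, z scaled (see below); "spin": the turn about the tool's z scaled (see below). In form: [{"tx": .., "ty": .., "tz": .., "spin": ..}, ...]. A call has 1 to 12 rows; each row shifts and turns the commanded pose from where the row before left it, along the tool's axes as they then stand; what a row does not reach is not made up. The controller multiplies each number of a shift by 30 mm and each number of a turn by 10 degrees. A row lasts 1/8 s, in which the tool goes at most 62.5 mm and 10.7 degrees, less where a joint would pass 70% of its speed; a pose out of reach is approached as far as the arm can. A call with a number of a shift or a turn outside -1 to 1 is refused whole. A call with a gripper value outside its range is refused whole. "fingers" is the closure, from -1 (fully open) to 1 (shut), set as the call begins (left out, the last holds). The fingers move at their own pace and stop on an object; "grip_force" is the grip in N (left out, the last holds). Time passes only in rows, so rows that do not move let the fingers close. It gives the time, the measured TCP pose, the force, the opening and the grip force at its end, in the units of the state.
- env.observe(): the state, without advancing time (a new reading comes with each control period).
- env.grab_frame(name): name is "side" or "top" or "wrist"; returns the picture (384x512x3 uint8, blue, green, red); there is no depth.
- env.get_calibration(name): a dict with "mtx" (3x3 intrinsics, pixels), "pose" (4x4, takes a point from camera to world coordinates); the wrist camera has in their place "T_tool_cam" (4x4, takes a point from camera to tool coordinates, whose origin is the TCP and whose axes are the flange's). Camera axes: x right, y up, looking along -z (the intrinsics and any distortion apply to the point x, -y, -z); pixel columns grow to the right and rows downward; lengths in mm; the calibration is good to about 2 mm. The wrist camera is an equidistant fisheye: a pixel r from the principal point sees the ray r / f radians off the axis. A picture is of the moment at which its call begins: read the wrist's pose just before it. get_calibration takes no time and is no camera call.
- env.close_job(): hands the job in; it is judged then, once.
The state is a dict: "time_s": time; "joint_pos": joint angles; "joint_vel": joint speeds; "joint_torque": joint torques, N m; "position": TCP position; "orientation": TCP orientation; "ft_force": force on the tool from outside, world axes, zero at the start; "torque": the same for the moment, N m; "finger_gap": opening from 0.0 (shut) to 1.0 (fully open); "gripper_force": force on a finger pad.
Only numpy, scipy, OpenCV 4.12 (cv2) and the standard library are available. Lean on these libraries where they do the work, as an engineer would, in place of code of your own. Each camera call takes 0.05 s, during which the arm holds its last target. There are 200 camera calls.

### The job

Set the carving blank in its hold-down jig with light touches of the fingertips, gripping and lifting nothing: first push on the middle of its near long edge until it lies flat along the fence, then push on the middle of its free end until it is home against the end stop. Then lock it so that it cannot creep: press the red handle of the toggle clamp beside the end stop fully down, and after that the handle of the other clamp. Touch everything gently, keep the blank seated, leave the slip stone, the tape roll and the loose offcut where they are, and finish clear of everything.

Things in the scene. Friction and masses are not known exactly. Their poses are not given: they have to be found in the camera images.
- jig: fixed plywood board 222 (x) x 315 (y) x 18 mm on 8 mm feet, its top 26 mm above the bench; origin: on the bench under it; x away from the robot, y left, z up. On it: a wooden fence along y, 14 mm high, face at x=+5 mm, from y=-145 to +155; a wooden end stop, 14 mm high, face at y=-120, from x=-67 to +3; behind the fence two toggle clamps, at y=-85 (beside the stop) and y=+55
- blank: loose pale lime-wood board 70 (x) x 240 (y) x 25 mm, 0.24 kg, pencil lines on top; origin: centre of its underside. It lies on the jig board (underside 26 mm, top 51 mm above the bench), 7 to 17 mm short of the fence and 11 to 31 mm short of the end stop; when home its origin is at x=-30, y=0 in the jig frame. It slides at about 1 to 2 N
- near_edge (a point): middle of the blank's long side on the robot's side (its -x side), half-way up: push here, toward +x of the jig, to lay the blank along the fence
- free_end (a point): middle of the blank's end away from the end stop (its +y end), half-way up: push here, toward -y of the jig, to bring the blank home
- stop_end (a point): middle of the blank's other end (its -y end), half-way up; home when it touches the end stop, y=-120 mm in the jig frame
- far_edge_stop_end (a point): point half-way up the blank's far long side (+x), 10 mm from its end by the stop; touches the fence, x=+5 mm in the jig frame, when home
- far_edge_free_end (a point): point half-way up the blank's far long side (+x), 10 mm from its free end; touches the fence, x=+5 mm in the jig frame, when home
- stop_clamp_handle (a joint): handle of the clamp beside the end stop, rad, relative to its arm: 0 = raised as found (0.63 above level), grows as pressed down; 0.90 = level, pointing to +x of the jig, toggle at dead centre; 0.94 = fully down on its hard stop. Pin on the arm: x=61, y=-85, z=66 to 71 mm in the jig frame. About 2 N on the grip moves it, up to 8 N near the end; it stays where left and lowers the arm
- stop_clamp_grip (a point): top of the red grip (15 mm thick, 45 mm long, along the handle) of the clamp beside the end stop, 66 mm from the pin and 18 mm from the grip's end; press down here. As found it is at x=108 in the jig frame, 113 mm above the bench; fully down at x=127, 79 mm above it
- free_clamp_handle (a joint): the same for the other clamp, near the free end: 0 = raised, as found; 0.94 = fully down. Pin at about x=61, y=+55, z=66 to 71 mm in the jig frame
- free_clamp_grip (a point): top of the red grip of the other clamp, as for the first; press down here. As found it is at x=108 in the jig frame, 113 mm above the bench; fully down at x=127, 79 mm above it
- stop_clamp_arm: steel arm of the clamp beside the end stop; origin: its pin, x=41, y=-85, z=69 mm in the jig frame. It reaches 84 mm toward the robot over fence and blank; as found it is raised by 0.27 rad, its top 110 mm above the bench; clamped, its rubber foot presses on the blank's top
- free_clamp_arm: the same arm of the other clamp, pin at x=41, y=+55, z=69 mm in the jig frame
- offcut: bystander: plain lime-wood offcut 50 x 62 x 45 mm high, on the bench beyond the jig; origin: centre of its underside; leave alone
- stone: bystander: grey slip stone (small flat sharpening stone) 30 x 100 x 12 mm lying on the bench beyond the jig; origin: centre of its underside; leave alone
- tape: bystander: roll of masking tape lying flat, 96 mm across, 25 mm high; origin: centre of its underside; leave alone

How it is judged (in metres and radians):
On the way, in this order (a step that is already met when the one before it is completed fails the run):
1. the blank lies along the fence, both clamps still open (x of each of far_edge_stop_end, far_edge_free_end in the frame of jig above 0.003 m and value of joint each of stop_clamp_handle, free_clamp_handle below 0.45 rad), for 0.1 s.
2. the blank is also home against the end stop, both clamps still open (x of each of far_edge_stop_end, far_edge_free_end in the frame of jig above 0.0025 m and y of stop_end in the frame of jig below -0.118 m and value of joint each of stop_clamp_handle, free_clamp_handle below 0.45 rad), for 0.1 s.
3. the clamp beside the end stop is pressed home, the other still open (x of each of far_edge_stop_end, far_edge_free_end in the frame of jig above 0.0025 m and y of stop_end in the frame of jig below -0.1175 m and value of joint stop_clamp_handle above 0.82 rad and contact force between stop_clamp_arm and blank above 2 N and value of joint free_clamp_handle below 0.45 rad), for 0.1 s.
4. the other clamp is pressed home too (x of each of far_edge_stop_end, far_edge_free_end in the frame of jig above 0.0025 m and y of stop_end in the frame of jig below -0.1175 m and value of joint each of stop_clamp_handle, free_clamp_handle above 0.82 rad and contact force between each of stop_clamp_arm, free_clamp_arm and blank above 2 N), for 0.1 s.
At the end, for the whole second after the job is handed in: The blank lies against the fence and the end stop (gaps under 2.5 mm), both clamp handles are down (over 0.82 rad) with their rubber feet pressing on the blank by more than 2 N, and all is at rest (all of step 4 and linear speed of blank below 0.01 m/s); the robot touches nothing.
It fails at once if the blank is lifted or tipped (z of blank in the frame of jig above 0.034 m or angle between blank's own z axis and vertical above 0.12 rad).
It fails at once if a touch is not gentle: the fingers press on something with more than 30 N (contact force between the fingers and anything else above 30 N).
It fails at once if the offcut is moved (distance of offcut from where it was at the start of the episode above 0.02 m).
It fails at once if the slip stone is moved (distance of stone from where it was at the start of the episode above 0.02 m).
It fails at once if the tape is moved (distance of tape from where it was at the start of the episode above 0.02 m).
It also fails if it takes over 54 s, if anything falls off the work surface, if the arm or the gripper's body presses on something with over 40 N, if the wrist force passes 120 N, or if a joint passes its speed limit or range.

## Working session

There is one attempt and no reset: what is moved stays moved. The work goes in short steps, Python scripts to look and compute and a tool call to move; the robot and the scene stay as the last step left them, time stands still between calls to the robot, and variables do not carry over. Pictures are saved under pics/ and viewed, at most 10 in all, crops included, and the job is handed in when it is done.

Besides the shell and the picture viewer there is one more tool, called in YAML: its name, and indented under it one key for each argument. send_rows: Moves the arm, as the interface text tells. Shifts and turns lie within -1 to 1; 1 stands for 30 mm of shift or 10 degrees of turn. Its arguments: {"type":"object","properties":{"steps":{"type":"array"},"fingers":{"type":"number"},"grip_force":{"type":"number"}},"required":["steps"]}

```bash
mkdir -p pics; ls; python3 - <<'E'
from bench import env
import cv2,numpy as np
s=env.observe(); print(s['time_s'],s['position'],np.round(s['orientation'],3).tolist(),s['ft_force'])
for n in ('top','side'):
    cv2.imwrite(f'pics/{n}0.png',env.grab_frame(n)); c=env.get_calibration(n); print(n,{k:np.round(v,3).tolist() if hasattr(v,'shape') else v for k,v in c.items()})
E
```

```text
pics
0.0 [152.79181783 527.77009178 302.81978027] [[-0.961, 0.278, -0.001], [0.278, 0.961, -0.002], [-0.0, -0.002, -1.0]] [ 0.46292564 -0.39416652  0.37438599]
top {'mtx': [[463.553, 0.0, 258.895], [0.0, 463.553, 190.748], [0.0, 0.0, 1.0]], 'pose': [[-0.024, 0.983, -0.184, 397.692], [-0.999, -0.029, -0.027, -290.483], [-0.031, 0.184, 0.983, 929.626], [0.0, 0.0, 0.0, 1.0]]}
side {'mtx': [[434.424, 0.0, 259.498], [0.0, 434.424, 189.241], [0.0, 0.0, 1.0]], 'pose': [[-0.826, 0.384, -0.414, 211.692], [-0.564, -0.556, 0.61, 236.554], [0.004, 0.737, 0.676, 678.947], [0.0, 0.0, 0.0, 1.0]]}
```

View pics/top0.png

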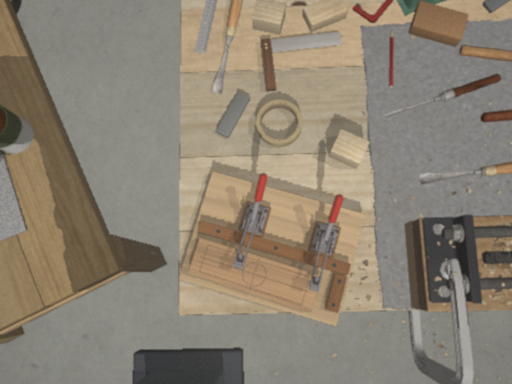

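View pics/side0.png

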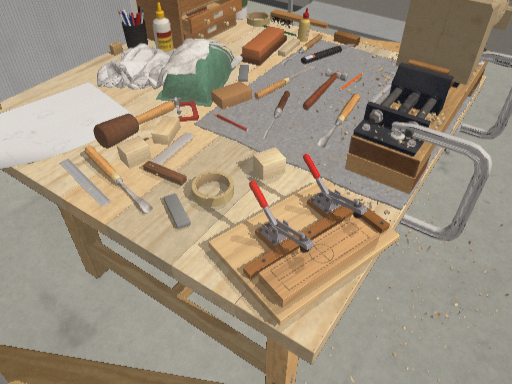

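The top view shows the jig, turned by about 15°, with the blank at about (262,268), the red grips at (262,187) and (336,209), the tape at (278,122), the stone at (234,113) and the offcut at (349,149). The side view shows the same layout. Next I'll enlarge the jig.

```bash
python3 - <<'E'
import cv2
i=cv2.imread('pics/top0.png')[155:330,170:375]
cv2.imwrite('pics/top0z.png',cv2.resize(i,None,fx=3.9,fy=3.4,interpolation=cv2.INTER_CUBIC)) 
i=cv2.imread('pics/side0.png')[145:325,200:405]
cv2.imwrite('pics/side0z.png',cv2.resize(i,None,fx=3.9,fy=3.33,interpolation=cv2.INTER_CUBIC)) 
E
```

```text
(no output)
```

View pics/top0z.png

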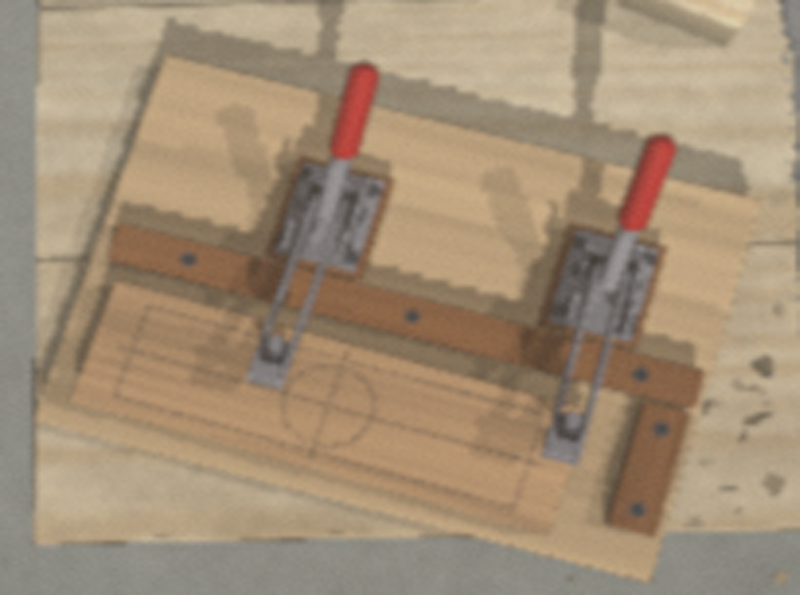

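View pics/side0z.png

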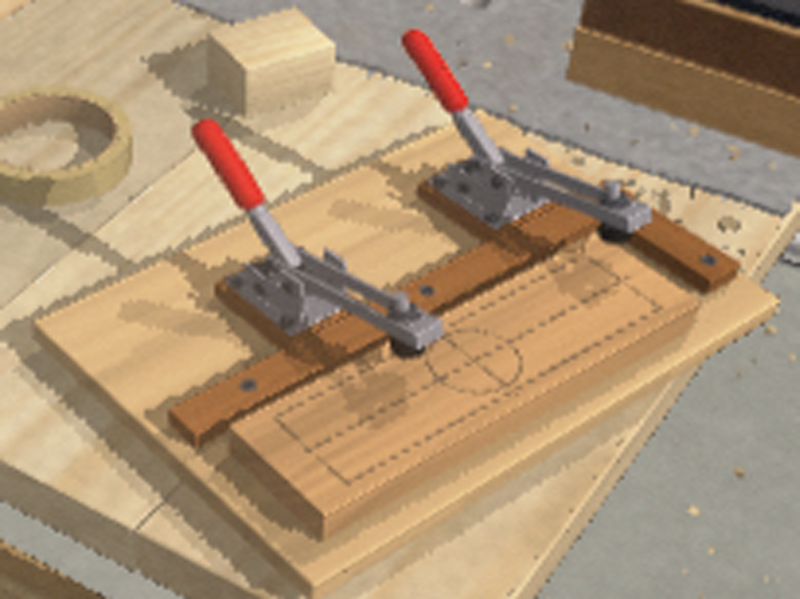

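The enlarged top view shows the board corners at zoom pixels (167,57), (757,200), (648,580) and (42,402), and the blank's top corners at (113,285), (75,402) and (548,533). The blank is slightly turned relative to the fence. The side view agrees, with board corners at (36,322), (315,585) and (778,300).

```bash
cat > h.py <<'E'
import numpy as np
from bench import env
def ray(n,px,z):
    c=env.get_calibration(n);K=np.array(c['mtx']);P=np.array(c['pose'])
    d=np.linalg.inv(K)@[px[0],px[1],1]; d=P[:3,:3]@[d[0],-d[1],-d[2]]
    return P[:3,3]+d*(z-P[2,3])/d[2]
def fit(L,W):
    L=np.array(L,float);W=np.array(W)[:,:2];l=L-L.mean(0);w=W-W.mean(0)
    a=np.arctan2((l[:,0]*w[:,1]-l[:,1]*w[:,0]).sum(),(l*w).sum())
    R=np.array([[np.cos(a),-np.sin(a)],[np.sin(a),np.cos(a)]]);t=W.mean(0)-R@L.mean(0)
    return a,R,t,np.round(W-(L@R.T+t),1).tolist()
E
python3 - <<'E'
from h import *
T=lambda u,v:(170+(u+.5)/3.9-.5,155+(v+.5)/3.4-.5); S=lambda u,v:(200+(u+.5)/3.9-.5,145+(v+.5)/3.33-.5)
J=[(111,157.5),(111,-157.5),(-111,-157.5),(-111,157.5)]
top=[ray('top',T(*p),26) for p in [(167,57),(757,200),(648,580),(42,402)]]
sd=[ray('side',S(*p),26) for p in [(36,322),(778,300),(315,585)]]
a,R,t,r=fit(J,top); print('top',np.degrees(a),t,r)
a2,_,t2,r2=fit([J[0],J[2],J[3]],sd); print('side',np.degrees(a2),t2,r2)
a,R,t,r=fit(J+[J[0],J[2],J[3]],top+sd); print('both',np.degrees(a),t,r)
inv=lambda p:np.round(R.T@(np.array(p)[:2]-t),1)
print('fence',[inv(ray('top',T(*p),40)) for p in [(115,226),(112,258),(703,375),(690,407)]])
B=[(35,120),(-35,120),(-35,-120)]
bt=[ray('top',T(*p),51) for p in [(113,285),(75,402),(548,533)]]
bs=[ray('side',S(*p),51) for p in [(232,428),(323,515),(698,300)]]
for b in (bt,bs):
    ab,_,tb,rb=fit(B,b); print('blank',np.degrees(ab-a),inv(tb),rb,[inv(p) for p in b])
print('grips',[inv(ray('top',T(*p),108)) for p in [(355,110),(648,182)]],[inv(ray('side',S(*p),108)) for p in [(228,165),(437,75)]])
for n,p in dict(ne=(-150,-5),off=(-150,0),fe=(-40,190),sc=(127,-85),fc=(127,55)).items(): print(n,R@p+t)
E
```

```text
top -18.157491132061978 [ 460.63921975 -289.57904841] [[-5.8, 0.7], [-1.0, 4.1], [0.7, 0.6], [6.1, -5.4]]
side -17.635971599344565 [ 456.94044997 -286.69186395] [[-2.7, -1.0], [2.2, 2.8], [0.5, -1.8]]
both -17.871851774237413 [ 458.94590794 -288.37561102] [[-3.6, -1.3], [-0.2, 2.7], [1.8, 0.2], [8.7, -6.3], [-5.2, 1.3], [0.7, 3.8], [-2.3, -0.3]]
fence [array([  4.1, 147.5]), array([-13.7, 143.3]), array([   5.2, -152. ]), array([ -13.5, -150.4])]
blank -0.18604220158611853 [-62.2  16. ] [[-1.5, 0.8], [1.0, -2.6], [0.5, 1.8]] [array([-28.5, 136.2]), array([-95., 134.]), array([ -97.7, -102. ])]
blank -0.2801524270893306 [-63.2  18.5] [[-2.4, -0.6], [1.7, -0.4], [0.7, 0.9]] [array([-29.7, 137.1]), array([-95.9, 138.9]), array([ -98.4, -100.2])]
grips [array([89.7, 46.5]), array([ 90.1, -93. ])] [array([84.9, 51.2]), array([ 82.1, -86.1])]
ne [ 314.64966949 -247.10097513]
off [ 316.1841149  -242.34224869]
fe [479.18502208 -95.26844321]
sc [ 553.7319874  -408.24887385]
fc [ 596.69645891 -275.00453367]
```

The fence readings are offset by (-18.5,-6) from the board's centre. With the origin corrected, the grips fall at x≈108 and y≈55/-85, and the blank is 14 mm short of the fence and 23 mm short of the stop, all as specified. Tool +x is jig -x and tool +y is jig +y, so the axes are nearly aligned. I'm starting the approach.

```bash
cat >> h.py <<'E'
A=np.radians(-18.0);R0=np.array([[np.cos(A),-np.sin(A)],[np.sin(A),np.cos(A)]]);T0=np.array([439.5,-288.4])
def go(x,y,ztip):
    s=env.observe();p=np.array(s['position']);O=np.array(s['orientation'])
    j=R0.T@(p[:2]-T0); d=O.T@(np.r_[R0@[x,y]+T0,ztip+73]-p)
    print('t',round(s['time_s'],2),'jig',j.round(1),'tip z',round(p[2]-73,1),'yaw err',round(np.degrees(np.arctan2(O[1,1],O[0,1])-A-np.pi/2),2),'F jig',(R0.T@np.array(s['ft_force'])[:2]).round(1),round(s['ft_force'][2],1),'need units',(d/30).round(2))
E
true
```

send_rows:
  steps:
    - {"tx": -1, "ty": -0.65, "tz": 0, "spin": 0.18}
    - {"tx": -1, "ty": -0.65, "tz": 0, "spin": 0}
    - {"tx": -1, "ty": -0.65, "tz": 0, "spin": 0}
    - {"tx": -1, "ty": -0.65, "tz": 0, "spin": 0}
    - {"tx": -1, "ty": -0.65, "tz": 0, "spin": 0}
    - {"tx": -1, "ty": -0.65, "tz": 0, "spin": 0}
    - {"tx": -1, "ty": -0.65, "tz": 0, "spin": 0}
    - {"tx": -1, "ty": -0.65, "tz": 0, "spin": 0}
    - {"tx": -1, "ty": -0.65, "tz": 0, "spin": 0}
    - {"tx": -1, "ty": -0.65, "tz": 0, "spin": 0}
    - {"tx": -1, "ty": -0.65, "tz": 0, "spin": 0}
    - {"tx": -1, "ty": -0.65, "tz": 0, "spin": 0}
  fingers: 1

```text
time_s: 1.6
position: [424.5, 194.5, 303.5]
orientation: [[-0.951, 0.308, -0.001], [0.308, 0.951, -0.0], [0.001, -0.001, -1.0]]
ft_force: [0.0, 0.5, -0.0]
finger_gap: 0.004
gripper_force: 0.0
```

```bash
python3 -c "
from h import *
go(-115,18,130)"
```

```text
t 1.6 jig [-163.5  454.6] tip z 230.5 yaw err 0.06 F jig [-0.1  0.5] -0.0 need units [ -1.6  -14.55   3.36]
```

send_rows:
  steps:
    - {"tx": -0.3, "ty": -1, "tz": 0}
    - {"tx": -0.3, "ty": -1, "tz": 0}
    - {"tx": -0.3, "ty": -1, "tz": 0}
    - {"tx": -0.3, "ty": -1, "tz": 0}
    - {"tx": -0.1, "ty": -1, "tz": 0.2}
    - {"tx": 0, "ty": -1, "tz": 0.4}
    - {"tx": 0, "ty": -1, "tz": 0.4}
    - {"tx": 0, "ty": -1, "tz": 0.4}
    - {"tx": 0, "ty": -1, "tz": 0.4}
    - {"tx": 0, "ty": -1, "tz": 0.4}
    - {"tx": 0, "ty": -1, "tz": 0.4}
    - {"tx": 0, "ty": -1, "tz": 0.4}

```text
validation failed for argument at $.st...
```

```bash
python3 -c "
from h import *
go(-115,18,42)"
```

```text
t 1.6 jig [-163.5  454.6] tip z 230.5 yaw err 0.06 F jig [-0.1  0.5] -0.0 need units [ -1.6  -14.55   6.29]
```

The call was probably refused because "spin" was missing, so I'm resending with all four keys.

send_rows:
  steps:
    - {"tx": -0.3, "ty": -1, "tz": 0, "spin": 0}
    - {"tx": -0.3, "ty": -1, "tz": 0, "spin": 0}
    - {"tx": -0.3, "ty": -1, "tz": 0, "spin": 0}
    - {"tx": -0.3, "ty": -1, "tz": 0, "spin": 0}
    - {"tx": -0.1, "ty": -1, "tz": 0.2, "spin": 0}
    - {"tx": 0, "ty": -1, "tz": 0.4, "spin": 0}
    - {"tx": 0, "ty": -1, "tz": 0.4, "spin": 0}
    - {"tx": 0, "ty": -1, "tz": 0.4, "spin": 0}
    - {"tx": 0, "ty": -1, "tz": 0.4, "spin": 0}
    - {"tx": 0, "ty": -1, "tz": 0.4, "spin": 0}
    - {"tx": 0, "ty": -1, "tz": 0.4, "spin": 0}
    - {"tx": 0, "ty": -1, "tz": 0.4, "spin": 0}

```text
time_s: 3.1
position: [349.7, -159.7, 213.3]
orientation: [[-0.951, 0.308, -0.0], [0.308, 0.951, 0.0], [0.0, 0.0, -1.0]]
ft_force: [0.6, -0.1, 0.5]
finger_gap: -0.001
gripper_force: 0.0
```

```bash
python3 -c "
from h import *
go(-115,18,42)"
```

```text
t 3.1 jig [-125.1   94.7] tip z 140.3 yaw err 0.07 F jig [0.6 0.1] 0.5 need units [-0.34 -2.56  3.28]
```

send_rows:
  steps:
    - {"tx": -0.1, "ty": -0.85, "tz": 0, "spin": 0}
    - {"tx": -0.1, "ty": -0.85, "tz": 0.2, "spin": 0}
    - {"tx": -0.1, "ty": -0.86, "tz": 0.6, "spin": 0}
    - {"tx": 0, "ty": 0, "tz": 0.9, "spin": 0}
    - {"tx": 0, "ty": 0, "tz": 0.9, "spin": 0}
    - {"tx": 0, "ty": 0, "tz": 0.68, "spin": 0}
    - {"tx": 0, "ty": 0, "tz": 0, "spin": 0}

```text
time_s: 3.98
position: [333.9, -234.0, 114.2]
orientation: [[-0.951, 0.308, -0.004], [0.308, 0.951, 0.002], [0.004, 0.0, -1.0]]
ft_force: [-0.2, 0.4, -0.0]
finger_gap: -0.002
gripper_force: 0.0
```

```bash
python3 - <<'E'
from h import *
import cv2
go(-90,20,42)
cv2.imwrite('pics/w1.png',env.grab_frame('wrist'))
c=env.get_calibration('wrist'); print({k:np.round(v,3).tolist() for k,v in c.items()})
E
```

```text
t 3.98 jig [-117.2   19.1] tip z 41.2 yaw err 0.03 F jig [-0.3  0.3] -0.0 need units [-0.91  0.03 -0.03]
{'mtx': [[297.319, 0.0, 255.072], [0.0, 297.319, 190.346], [0.0, 0.0, 1.0]], 'T_tool_cam': [[-0.0, 0.959, 0.282, 72.326], [1.0, 0.0, -0.0, -0.746], [-0.0, 0.282, -0.959, -70.608], [0.0, 0.0, 0.0, 1.0]]}
```

View pics/w1.png

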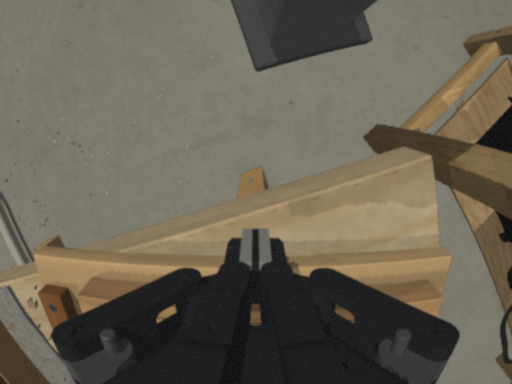

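The wrist view shows the shut fingertips at (256,245), just robot-side of the board's near edge. The near edge is free. I'm advancing gently.

send_rows:
  steps:
    - {"tx": -0.3, "ty": 0, "tz": 0, "spin": 0}
    - {"tx": -0.3, "ty": 0, "tz": 0, "spin": 0}
    - {"tx": -0.15, "ty": 0, "tz": 0, "spin": 0}
    - {"tx": -0.1, "ty": 0, "tz": 0, "spin": 0}
    - {"tx": -0.1, "ty": 0, "tz": 0, "spin": 0}
    - {"tx": -0.1, "ty": 0, "tz": 0, "spin": 0}
    - {"tx": -0.1, "ty": 0, "tz": 0, "spin": 0}
    - {"tx": -0.1, "ty": 0, "tz": 0, "spin": 0}

```text
time_s: 5.03
position: [371.4, -246.4, 115.4]
orientation: [[-0.951, 0.308, 0.0], [0.308, 0.951, -0.0], [-0.0, -0.0, -1.0]]
ft_force: [-1.0, 0.3, -1.0]
finger_gap: 0.0
gripper_force: 0.7
```

```bash
python3 -c "
from h import *
go(-76,20,42)"
```

```text
t 5.03 jig [-77.8  18.9] tip z 42.4 yaw err 0.06 F jig [-1.  -0.1] -1.0 need units [-0.06  0.04  0.01]
```

send_rows:
  steps:
    - {"tx": -0.05, "ty": 0, "tz": 0, "spin": 0}
    - {"tx": -0.05, "ty": 0, "tz": 0, "spin": 0}
    - {"tx": 0, "ty": 0, "tz": 0, "spin": 0}

```text
time_s: 5.4
position: [372.4, -246.9, 115.3]
orientation: [[-0.951, 0.308, -0.003], [0.308, 0.951, 0.002], [0.003, 0.001, -1.0]]
ft_force: [-5.6, 0.9, 3.0]
finger_gap: -0.001
gripper_force: 2.6
```

```bash
python3 -c "
from h import *
go(-76,20,42)"
```

```text
t 5.4 jig [-76.6  18.8] tip z 42.3 yaw err 0.04 F jig [-5.6 -0.9] 3.0 need units [-0.02  0.04  0.01]
```

send_rows:
  steps:
    - {"tx": -0.04, "ty": 0, "tz": 0, "spin": 0}
    - {"tx": 0, "ty": 0, "tz": 0, "spin": 0}
    - {"tx": 0, "ty": 0, "tz": 0, "spin": 0}

```text
time_s: 5.78
position: [372.6, -247.0, 115.1]
orientation: [[-0.951, 0.309, -0.005], [0.309, 0.951, 0.003], [0.006, 0.002, -1.0]]
ft_force: [-6.3, 1.9, 5.8]
finger_gap: 0.001
gripper_force: 3.6
```

```bash
python3 - <<'E'
from h import *
import cv2
go(-76,20,42)
i=env.grab_frame('top')[155:330,170:375];j=env.grab_frame('side')[145:325,200:405]
cv2.imwrite('pics/c2.png',np.vstack([cv2.resize(i,(500,300),interpolation=2),cv2.resize(j,(500,300),interpolation=2)]))
E
```

```text
t 5.78 jig [-76.5  18.7] tip z 42.1 yaw err 0.02 F jig [-6.6 -0.2] 5.8 need units [-0.02  0.04  0.  ]
```

View pics/c2.png

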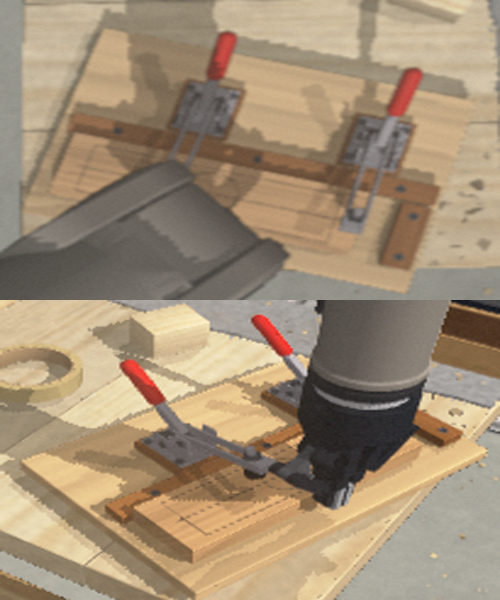

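The pictures show the blank flat along the fence over its whole length, with both clamps still raised. I'm backing straight off, rising, and going around to the free end.

send_rows:
  steps:
    - {"tx": 0.1, "ty": 0, "tz": 0, "spin": 0}
    - {"tx": 0.6, "ty": 0, "tz": 0, "spin": 0}
    - {"tx": 0.6, "ty": 0.3, "tz": 0, "spin": 0}
    - {"tx": 0, "ty": 1, "tz": -0.5, "spin": 0}
    - {"tx": 0, "ty": 1, "tz": -0.5, "spin": 0}
    - {"tx": 0, "ty": 1, "tz": 0, "spin": 0}
    - {"tx": 0, "ty": 1, "tz": 0, "spin": 0}
    - {"tx": -0.6, "ty": 1, "tz": 0, "spin": 0}
    - {"tx": -1, "ty": 0, "tz": 0, "spin": 0}
    - {"tx": -1, "ty": 0, "tz": 0, "spin": 0}
    - {"tx": 0, "ty": 0, "tz": 0, "spin": 0}

```text
time_s: 7.25
position: [464.5, -109.0, 146.3]
orientation: [[-0.952, 0.308, 0.005], [0.308, 0.952, -0.002], [-0.006, -0.001, -1.0]]
ft_force: [-0.2, 0.2, 0.3]
finger_gap: 0.002
gripper_force: 0.0
```

```bash
python3 -c "
from h import *
go(-30,178,37)"
```

```text
t 7.25 jig [-31.6 178.3] tip z 73.3 yaw err 0.09 F jig [-0.2  0.2] 0.3 need units [-0.05 -0.01  1.21]
```

send_rows:
  steps:
    - {"tx": -0.05, "ty": 0, "tz": 0.6, "spin": 0}
    - {"tx": 0, "ty": 0, "tz": 0.6, "spin": 0}
    - {"tx": 0, "ty": -0.2, "tz": 0, "spin": 0}
    - {"tx": 0, "ty": -0.2, "tz": 0, "spin": 0}
    - {"tx": 0, "ty": -0.13, "tz": 0, "spin": 0}
    - {"tx": 0, "ty": -0.13, "tz": 0, "spin": 0}
    - {"tx": 0, "ty": -0.13, "tz": 0, "spin": 0}
    - {"tx": 0, "ty": -0.13, "tz": 0, "spin": 0}
    - {"tx": 0, "ty": -0.13, "tz": 0, "spin": 0}

```text
time_s: 8.38
position: [453.3, -138.5, 109.8]
orientation: [[-0.952, 0.307, 0.001], [0.307, 0.952, 0.001], [-0.001, 0.001, -1.0]]
ft_force: [1.2, 2.4, 1.8]
finger_gap: -0.0
gripper_force: 1.6
```

```bash
python3 -c "
from h import *
go(-30,134,37)"
```

```text
t 8.38 jig [-33.2 146.9] tip z 36.8 yaw err 0.12 F jig [0.4 2.7] 1.8 need units [-0.11 -0.43 -0.01]
```

send_rows:
  steps:
    - {"tx": 0, "ty": -0.1, "tz": 0, "spin": 0}
    - {"tx": 0, "ty": -0.1, "tz": 0, "spin": 0}
    - {"tx": 0, "ty": -0.08, "tz": 0, "spin": 0}

```text
time_s: 8.75
position: [450.0, -147.1, 109.4]
orientation: [[-0.951, 0.308, -0.0], [0.308, 0.951, -0.0], [0.0, -0.0, -1.0]]
ft_force: [1.5, 4.1, 2.3]
finger_gap: 0.001
gripper_force: 1.6
```

```bash
python3 -c "
from h import *
go(-30,134,37)"
```

```text
t 8.75 jig [-33.7 137.7] tip z 36.4 yaw err 0.05 F jig [0.2 4.4] 2.3 need units [-0.12 -0.12 -0.02]
```

send_rows:
  steps:
    - {"tx": 0, "ty": -0.07, "tz": 0, "spin": 0}
    - {"tx": 0, "ty": -0.05, "tz": 0, "spin": 0}

```text
time_s: 9.0
position: [448.9, -150.4, 109.4]
orientation: [[-0.951, 0.308, -0.0], [0.308, 0.951, 0.0], [0.0, -0.0, -1.0]]
ft_force: [1.8, 2.1, 1.8]
finger_gap: -0.002
gripper_force: 1.5
```

```bash
python3 -c "
from h import *
go(-30,134,37)"
```

```text
t 9.0 jig [-33.7 134.2] tip z 36.4 yaw err 0.05 F jig [1.1 2.5] 1.8 need units [-0.12 -0.01 -0.02]
```

Still sliding at 2.5 N, so I'm continuing in small steps.

send_rows:
  steps:
    - {"tx": 0, "ty": -0.05, "tz": 0, "spin": 0}
    - {"tx": 0, "ty": -0.05, "tz": 0, "spin": 0}

```text
time_s: 9.25
position: [448.2, -152.7, 109.4]
orientation: [[-0.951, 0.308, 0.0], [0.308, 0.951, 0.001], [0.0, 0.001, -1.0]]
ft_force: [1.4, 4.9, 2.2]
finger_gap: 0.002
gripper_force: 2.5
```

```bash
python3 -c "
from h import *
go(-30,134,37)"
```

```text
t 9.25 jig [-33.7 131.7] tip z 36.4 yaw err 0.06 F jig [-0.2  5.1] 2.2 need units [-0.12  0.08 -0.02]
```

send_rows:
  steps:
    - {"tx": 0, "ty": -0.05, "tz": 0, "spin": 0}
    - {"tx": 0, "ty": -0.04, "tz": 0, "spin": 0}
    - {"tx": 0, "ty": 0, "tz": 0, "spin": 0}

```text
time_s: 9.62
position: [448.2, -153.0, 109.5]
orientation: [[-0.952, 0.306, 0.001], [0.306, 0.952, 0.004], [0.001, 0.004, -1.0]]
ft_force: [2.6, 7.8, 2.0]
finger_gap: -0.001
gripper_force: 4.0
```

```bash
python3 -c "
from h import *
go(-30,134,37)"
```

```text
t 9.62 jig [-33.6 131.4] tip z 36.5 yaw err 0.16 F jig [0.  8.2] 2.0 need units [-0.12  0.09 -0.02]
```

The tip stalled at y=131.4 with the force rising to 8 N, so the blank is home. I'm backing off, rising, and checking.

send_rows:
  steps:
    - {"tx": 0, "ty": 0.1, "tz": 0, "spin": 0}
    - {"tx": 0, "ty": 0.6, "tz": 0, "spin": 0}
    - {"tx": 0, "ty": 0.5, "tz": -0.5, "spin": 0}
    - {"tx": 0, "ty": 0, "tz": -1, "spin": 0}
    - {"tx": 0, "ty": 0, "tz": -1, "spin": 0}
    - {"tx": 0, "ty": 0, "tz": -1, "spin": 0}
    - {"tx": -1, "ty": 0, "tz": -0.8, "spin": 0}
    - {"tx": -1, "ty": 0, "tz": 0, "spin": 0}
    - {"tx": -1, "ty": 0, "tz": 0, "spin": 0}
    - {"tx": -1, "ty": 0, "tz": 0, "spin": 0}
    - {"tx": -0.7, "ty": 0, "tz": 0, "spin": 0}

```text
time_s: 11.0
position: [592.8, -167.2, 237.7]
orientation: [[-0.951, 0.31, -0.002], [0.31, 0.951, -0.003], [0.001, -0.004, -1.0]]
ft_force: [0.0, 0.8, 0.6]
finger_gap: -0.001
gripper_force: 0.0
```

```bash
python3 - <<'E'
from h import *
import cv2
go(106,-85,125)
i=env.grab_frame('top')[155:330,170:375];j=env.grab_frame('side')[145:325,200:405]
cv2.imwrite('pics/c3.png',np.vstack([cv2.resize(i,(500,300),interpolation=2),cv2.resize(j,(500,300),interpolation=2)]))
E
```

```text
t 11.0 jig [108.3 162.6] tip z 164.7 yaw err -0.05 F jig [-0.2  0.8] 0.6 need units [ 0.07 -8.25  1.35]
```

View pics/c3.png

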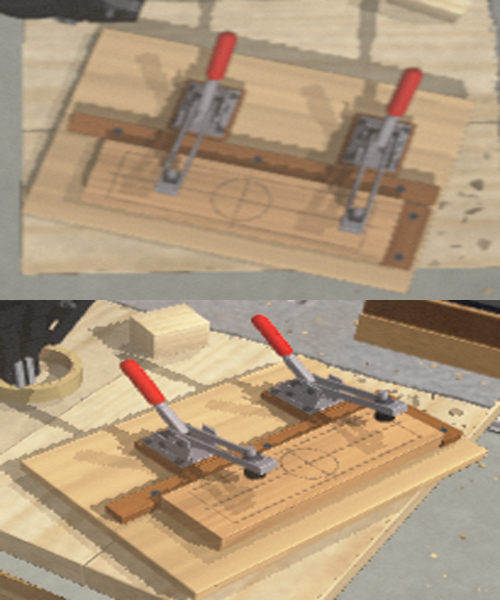

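The blank sits against the fence and the end stop at top-view (395,230), and both clamps are open. I'm moving over the stop clamp's grip.

send_rows:
  steps:
    - {"tx": 0, "ty": -0.8, "tz": 0, "spin": 0}
    - {"tx": 0, "ty": -1, "tz": 0, "spin": 0}
    - {"tx": 0, "ty": -1, "tz": 0, "spin": 0}
    - {"tx": 0, "ty": -1, "tz": 0, "spin": 0}
    - {"tx": 0, "ty": -1, "tz": 0, "spin": 0}
    - {"tx": 0, "ty": -1, "tz": 0, "spin": 0}
    - {"tx": 0, "ty": -1, "tz": 0, "spin": 0}
    - {"tx": 0, "ty": -1, "tz": 0, "spin": 0}
    - {"tx": 0, "ty": -0.45, "tz": 0.3, "spin": 0}
    - {"tx": 0, "ty": 0, "tz": 0.6, "spin": 0}
    - {"tx": 0, "ty": 0, "tz": 0.3, "spin": 0}
    - {"tx": 0, "ty": 0, "tz": 0, "spin": 0}

```text
time_s: 12.6
position: [516.9, -397.9, 200.6]
orientation: [[-0.952, 0.306, -0.002], [0.306, 0.952, 0.003], [0.003, 0.002, -1.0]]
ft_force: [1.0, -0.4, 0.4]
finger_gap: 0.0
gripper_force: 0.0
```

```bash
python3 - <<'E'
from h import *
import cv2
go(108,-85,110)
i=env.grab_frame('side')[130:310,230:435]
cv2.imwrite('pics/c4.png',cv2.resize(i,(683,600),interpolation=2))
E
```

```text
t 12.6 jig [107.5 -80.2] tip z 127.6 yaw err 0.21 F jig [ 1.1 -0.1] 0.4 need units [-0.02 -0.16  0.59]
```

View pics/c4.png

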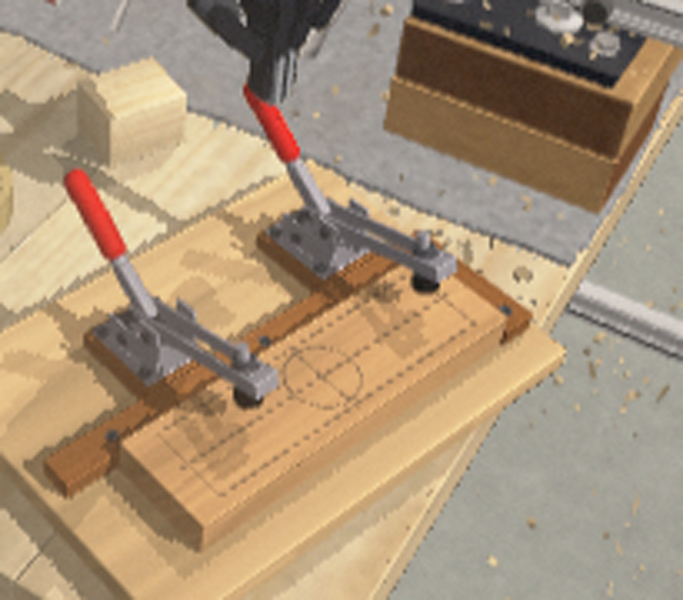

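The side view shows the fingertips directly above the stop clamp's red grip. I'm shifting 5 mm to -y and pressing down slowly.

send_rows:
  steps:
    - {"tx": 0, "ty": -0.15, "tz": 0.2, "spin": 0}
    - {"tx": 0, "ty": 0, "tz": 0.2, "spin": 0}
    - {"tx": 0, "ty": 0, "tz": 0.1, "spin": 0}
    - {"tx": -0.03, "ty": 0, "tz": 0.1, "spin": 0}
    - {"tx": -0.03, "ty": 0, "tz": 0.1, "spin": 0}
    - {"tx": -0.03, "ty": 0, "tz": 0.1, "spin": 0}

```text
time_s: 13.4
position: [518.0, -405.6, 178.7]
orientation: [[-0.951, 0.308, 0.001], [0.308, 0.951, -0.001], [-0.001, -0.0, -1.0]]
ft_force: [0.3, -0.0, 3.4]
finger_gap: 0.005
gripper_force: 1.4
```

```bash
python3 -c "
from h import *
go(118,-85,79)"
```

```text
t 13.4 jig [110.9 -87.2] tip z 105.7 yaw err 0.07 F jig [0.3 0.1] 3.4 need units [-0.24  0.07  0.89]
```

Contact at 3.4 N. I'm continuing down.

send_rows:
  steps:
    - {"tx": -0.03, "ty": 0.02, "tz": 0.1, "spin": 0}
    - {"tx": -0.03, "ty": 0.02, "tz": 0.1, "spin": 0}
    - {"tx": -0.03, "ty": 0, "tz": 0.1, "spin": 0}
    - {"tx": -0.03, "ty": 0, "tz": 0.1, "spin": 0}
    - {"tx": -0.03, "ty": 0, "tz": 0.1, "spin": 0}
    - {"tx": -0.03, "ty": 0, "tz": 0.1, "spin": 0}

```text
time_s: 14.15
position: [523.1, -405.8, 160.2]
orientation: [[-0.951, 0.308, -0.0], [0.308, 0.951, 0.0], [0.0, 0.0, -1.0]]
ft_force: [2.1, -1.0, 2.3]
finger_gap: 0.003
gripper_force: 1.1
```

```bash
python3 -c "
from h import *
go(118,-85,79)"
```

```text
t 14.15 jig [115.8 -85.8] tip z 87.2 yaw err 0.07 F jig [ 2.3 -0.3] 2.3 need units [-0.07  0.03  0.27]
```

send_rows:
  steps:
    - {"tx": -0.02, "ty": 0, "tz": 0.07, "spin": 0}
    - {"tx": -0.02, "ty": 0, "tz": 0.07, "spin": 0}
    - {"tx": 0, "ty": 0, "tz": 0.07, "spin": 0}
    - {"tx": 0, "ty": 0, "tz": 0.06, "spin": 0}

```text
time_s: 14.65
position: [523.8, -406.0, 151.8]
orientation: [[-0.951, 0.308, -0.001], [0.308, 0.951, 0.001], [0.001, 0.001, -1.0]]
ft_force: [-0.1, -0.0, 0.8]
finger_gap: 0.004
gripper_force: 0.2
```

```bash
python3 -c "
from h import *
go(118,-85,79)"
```

```text
t 14.65 jig [116.5 -85.8] tip z 78.8 yaw err 0.05 F jig [-0.1 -0. ] 0.8 need units [-0.05  0.03 -0.01]
```

send_rows:
  steps:
    - {"tx": 0, "ty": 0, "tz": 0.05, "spin": 0}
    - {"tx": 0, "ty": 0, "tz": 0.04, "spin": 0}
    - {"tx": 0, "ty": 0, "tz": 0, "spin": 0}

```text
time_s: 15.02
position: [523.7, -406.0, 150.5]
orientation: [[-0.951, 0.308, -0.001], [0.308, 0.951, 0.001], [0.001, 0.001, -1.0]]
ft_force: [-0.7, 1.4, 4.5]
finger_gap: -0.003
gripper_force: 2.7
```

```bash
python3 -c "
from h import *
go(118,-85,79)"
```

```text
t 15.03 jig [116.4 -85.8] tip z 77.5 yaw err 0.06 F jig [-1.1  1.1] 4.5 need units [-0.05  0.03 -0.05]
```

send_rows:
  steps:
    - {"tx": 0, "ty": 0, "tz": 0.05, "spin": 0}
    - {"tx": 0, "ty": 0, "tz": 0.05, "spin": 0}
    - {"tx": 0, "ty": 0, "tz": 0, "spin": 0}

```text
time_s: 15.4
position: [523.7, -406.2, 149.1]
orientation: [[-0.951, 0.308, 0.0], [0.308, 0.951, 0.001], [0.0, 0.001, -1.0]]
ft_force: [-3.6, 2.8, 11.8]
finger_gap: 0.0
gripper_force: 5.8
```

```bash
python3 -c "
from h import *
go(118,-85,79)"
```

```text
t 15.4 jig [116.5 -86. ] tip z 76.1 yaw err 0.06 F jig [-4.3  1.5] 11.8 need units [-0.05  0.03 -0.1 ]
```

send_rows:
  steps:
    - {"tx": 0, "ty": 0, "tz": 0.05, "spin": 0}
    - {"tx": 0, "ty": 0, "tz": 0, "spin": 0}

```text
time_s: 15.65
position: [523.7, -406.2, 148.4]
orientation: [[-0.951, 0.308, 0.001], [0.308, 0.951, 0.001], [-0.0, 0.001, -1.0]]
ft_force: [-3.5, 4.6, 14.5]
finger_gap: -0.003
gripper_force: 7.2
```

```bash
python3 -c "
from h import *
go(118,-85,79)"
```

```text
t 15.65 jig [116.5 -86. ] tip z 75.4 yaw err 0.06 F jig [-4.8  3.3] 14.5 need units [-0.05  0.03 -0.12]
```

The force rose steadily to 14.5 N, above the 8 N toggle peak, with the tip below 79 mm, so the handle is on its stop. I'm rising and moving to the other clamp.

send_rows:
  steps:
    - {"tx": 0, "ty": 0, "tz": -0.3, "spin": 0}
    - {"tx": 0.05, "ty": 0, "tz": -0.8, "spin": 0}
    - {"tx": 0.1, "ty": 0, "tz": -0.9, "spin": 0}
    - {"tx": 0.1, "ty": 0.6, "tz": -0.3, "spin": 0}
    - {"tx": 0.05, "ty": 1, "tz": 0, "spin": 0}
    - {"tx": 0, "ty": 1, "tz": 0, "spin": 0}
    - {"tx": 0, "ty": 1, "tz": 0, "spin": 0}
    - {"tx": 0, "ty": 1, "tz": 0, "spin": 0}
    - {"tx": 0, "ty": 0.1, "tz": 0, "spin": 0}
    - {"tx": 0, "ty": 0, "tz": 0, "spin": 0}

```text
time_s: 16.9
position: [558.5, -269.5, 213.7]
orientation: [[-0.951, 0.308, -0.001], [0.308, 0.951, -0.0], [0.001, -0.001, -1.0]]
ft_force: [-0.1, 0.1, 0.0]
finger_gap: -0.0
gripper_force: 0.0
```

```bash
python3 - <<'E'
from h import *
import cv2
go(108,55,127)
i=env.grab_frame('side')[130:310,230:435]
cv2.imwrite('pics/c5.png',cv2.resize(i,(683,600),interpolation=2))
E
```

```text
t 16.9 jig [107.3  54.8] tip z 140.7 yaw err 0.08 F jig [-0.2  0.1] 0.0 need units [-0.02  0.01  0.46]
```

View pics/c5.png

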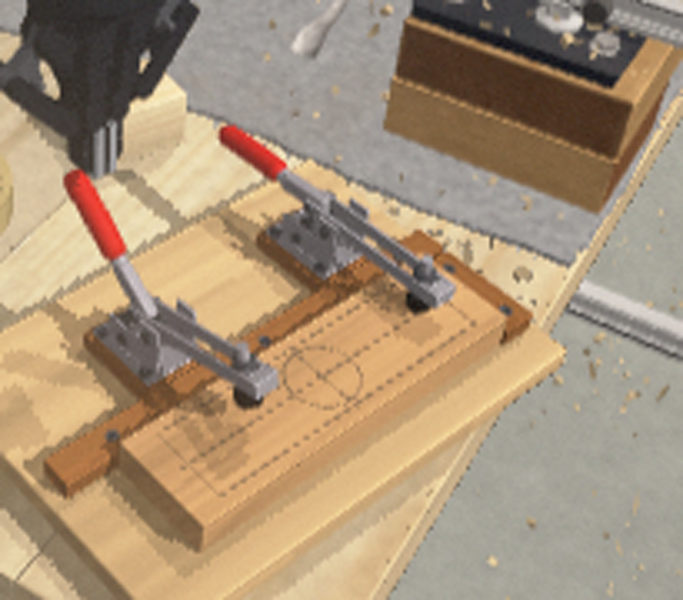

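The stop clamp's arm and handle have gone down. I'll compare the grip's end pixel, seen at about (225,130), with the projection expected when fully down.

```bash
python3 - <<'E'
from h import *
c=env.get_calibration('side');K=np.array(c['mtx']);P=np.array(c['pose'])
def pr(x,y,z):
    w=np.r_[R0@[x,y]+T0,z]; q=P[:3,:3].T@(w-P[:3,3]); u=K@[q[0],-q[1],-q[2]]; u=u[:2]/u[2]
    return ((u-[230,130])*3.333).round(0)
for y in(-85,55):
  for h in (0,.5,.7,.82,.9,.94):
    th=.63-h*.67/.94 # absolute angle incl. arm lowering 
    for nm,a in (('rel',.63-h-(.27*min(h/.9,1) if 0 else 0)),):
        print(y,h,'end',pr(61+84*np.cos(a),y,68+84*np.sin(a)),'start',pr(61+39*np.cos(a),y,68+39*np.sin(a)))
E
```

```text
-85 0 end [249.  86.] start [285. 148.]
-85 0.5 end [229. 121.] start [275. 164.]
-85 0.7 end [227. 141.] start [273. 173.]
-85 0.82 end [227. 153.] start [273. 179.]
-85 0.9 end [228. 162.] start [274. 183.]
-85 0.94 end [228. 166.] start [274. 185.]
55 0 end [ 70. 176.] start [108. 244.]
55 0.5 end [ 56. 211.] start [100. 259.]
55 0.7 end [ 56. 230.] start [100. 268.]
55 0.82 end [ 57. 243.] start [101. 274.]
55 0.9 end [ 59. 252.] start [101. 278.]
55 0.94 end [ 60. 256.] start [102. 280.]
```

```bash
python3 - <<'E'
import cv2,numpy as np
i=cv2.imread('pics/c5.png').astype(int);m=((i[...,2]>130)&(i[...,1]<80)&(i[...,0]<80)).astype(np.uint8)
n,l,s,c=cv2.connectedComponentsWithStats(m)
for k in range(1,n):
    if s[k,4]>300:
        y,x=np.where(l==k);v=cv2.fitLine(np.c_[x,y].astype(np.float32),2,0,.01,.01).ravel();t=(np.c_[x,y]-v[2:])@v[:2]
        print(c[k].round(),'slope',v[1]/v[0],'ends',(v[2:]+v[:2]*t.min()).round(),(v[2:]+v[:2]*t.max()).round())
E
```

```text
[253. 150.] slope 0.75980353 ends [222. 127.] [280. 171.]
[ 94. 214.] slope 1.8314282 ends [ 71. 172.] [117. 256.]
```

The measured slope of 0.76 means the handle is level or just past it (about 0.92 rad), so the clamp is home. Now the same for the free clamp.

send_rows:
  steps:
    - {"tx": 0, "ty": 0, "tz": 0.43, "spin": 0}
    - {"tx": 0, "ty": 0, "tz": 0.2, "spin": 0}
    - {"tx": 0, "ty": 0, "tz": 0.2, "spin": 0}
    - {"tx": 0, "ty": 0, "tz": 0.1, "spin": 0}
    - {"tx": -0.03, "ty": 0, "tz": 0.1, "spin": 0}
    - {"tx": -0.03, "ty": 0, "tz": 0.1, "spin": 0}
    - {"tx": -0.03, "ty": 0, "tz": 0.1, "spin": 0}
    - {"tx": -0.03, "ty": 0, "tz": 0.1, "spin": 0}
    - {"tx": -0.03, "ty": 0, "tz": 0.1, "spin": 0}

```text
time_s: 18.08
position: [563.5, -270.7, 171.0]
orientation: [[-0.951, 0.308, 0.0], [0.308, 0.951, 0.0], [-0.0, 0.0, -1.0]]
ft_force: [1.2, -0.2, 2.3]
finger_gap: 0.002
gripper_force: 1.2
```

```bash
python3 -c "
from h import *
go(118,55,79)"
```

```text
t 18.07 jig [112.5  55.1] tip z 98.0 yaw err 0.07 F jig [1.2 0.2] 2.3 need units [-0.18 -0.01  0.63]
```

send_rows:
  steps:
    - {"tx": -0.03, "ty": 0, "tz": 0.1, "spin": 0}
    - {"tx": -0.03, "ty": 0, "tz": 0.1, "spin": 0}
    - {"tx": -0.03, "ty": 0, "tz": 0.1, "spin": 0}
    - {"tx": -0.03, "ty": 0, "tz": 0.1, "spin": 0}
    - {"tx": -0.02, "ty": 0, "tz": 0.07, "spin": 0}
    - {"tx": 0, "ty": 0, "tz": 0.07, "spin": 0}
    - {"tx": 0, "ty": 0, "tz": 0.07, "spin": 0}
    - {"tx": 0, "ty": 0, "tz": 0.06, "spin": 0}
    - {"tx": 0, "ty": 0, "tz": 0.04, "spin": 0}
    - {"tx": 0, "ty": 0, "tz": 0, "spin": 0}

```text
time_s: 19.32
position: [566.8, -272.0, 150.5]
orientation: [[-0.951, 0.308, -0.001], [0.308, 0.951, 0.001], [0.001, 0.0, -1.0]]
ft_force: [-2.3, 1.4, 4.8]
finger_gap: -0.001
gripper_force: 2.4
```

```bash
python3 -c "
from h import *
go(118,55,79)"
```

```text
t 19.32 jig [116.   54.9] tip z 77.5 yaw err 0.04 F jig [-2.6  0.6] 4.8 need units [-0.07  0.   -0.05]
```

Same state as the first clamp at this stage, so I'm pressing on to the same final force and then rising clear.

send_rows:
  steps:
    - {"tx": 0, "ty": 0, "tz": 0.05, "spin": 0}
    - {"tx": 0, "ty": 0, "tz": 0.05, "spin": 0}
    - {"tx": 0, "ty": 0, "tz": 0.05, "spin": 0}
    - {"tx": 0, "ty": 0, "tz": 0, "spin": 0}

```text
time_s: 19.82
position: [566.9, -272.2, 148.2]
orientation: [[-0.951, 0.308, 0.0], [0.308, 0.951, 0.001], [0.0, 0.001, -1.0]]
ft_force: [-4.4, 3.3, 15.7]
finger_gap: -0.001
gripper_force: 7.4
```

send_rows:
  steps:
    - {"tx": 0, "ty": 0, "tz": -0.3, "spin": 0}
    - {"tx": 0, "ty": 0, "tz": -0.8, "spin": 0}
    - {"tx": 0, "ty": 0, "tz": -1, "spin": 0}
    - {"tx": 0, "ty": 0, "tz": -1, "spin": 0}
    - {"tx": 0, "ty": 1, "tz": -1, "spin": 0}
    - {"tx": 0, "ty": 1, "tz": -0.5, "spin": 0}
    - {"tx": 0, "ty": 1, "tz": 0, "spin": 0}
    - {"tx": 0, "ty": 1, "tz": 0, "spin": 0}
    - {"tx": 0, "ty": 1, "tz": 0, "spin": 0}
    - {"tx": 0, "ty": 0, "tz": 0, "spin": 0}

```text
time_s: 21.08
position: [614.6, -125.2, 282.3]
orientation: [[-0.953, 0.302, -0.001], [0.302, 0.953, 0.003], [0.002, 0.002, -1.0]]
ft_force: [-0.5, 0.1, 0.3]
finger_gap: -0.002
gripper_force: 0.0
```

```bash
python3 - <<'E'
from h import *
import cv2
go(118,55,79)
a=env.grab_frame('side')[130:310,230:435]; a=cv2.resize(a,(683,600),interpolation=2)
cv2.imwrite('pics/c6.png',a)
i=a.astype(int);m=((i[...,2]>130)&(i[...,1]<80)&(i[...,0]<80)).astype(np.uint8)
n,l,s,c=cv2.connectedComponentsWithStats(m)
for k in range(1,n):
    if s[k,4]>300:
        y,x=np.where(l==k);v=cv2.fitLine(np.c_[x,y].astype(np.float32),2,0,.01,.01).ravel();print(c[k].round(),'slope',v[1]/v[0])
E
```

```text
t 21.07 jig [116.1 209.4] tip z 209.3 yaw err 0.43 F jig [-0.5 -0.1] 0.3 need units [-0.03 -5.16  4.33]
[252. 151.] slope 0.74153876
[ 79. 244.] slope 0.87861603
```

View pics/c6.png

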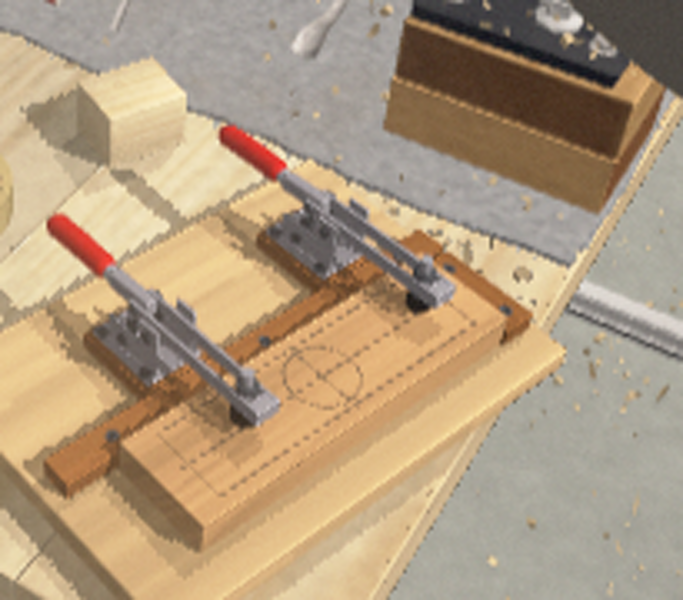

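The picture shows both handles level, both feet on the blank, and the blank still seated. The free clamp's slope of 0.88 matches fully down (0.86 to 0.9 expected). The arm is clear, so I'm handing in.

```bash
python3 -c "
from bench import env
print(env.close_job())"
```

```text
the job is handed in; nothing more can be done
None
```

I handed the job in at about 21 s: the blank is against the fence and end stop, the stop clamp and then the free clamp are pressed fully down, and the arm is clear; the hand-in gave no verdict, so this rests on my pictures and force readings.

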